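# Scoop walnuts from the tub into the bowl

### The arm

A 6-joint arm with a two-finger parallel gripper is mounted at the origin on the work surface. World frame = base frame: x ahead of the robot, y to its left, z up, the work surface at z = 0. Lengths are in m, angles in rad, forces in N, time in s.
With the tool pointing down it reaches from about 0.3 to 0.875 m from the base axis. Payload 6.4 kg.
Tool frame: the origin (TCP) lies midway between the tips of the shut fingers; the grasp point (between the pads) lies 19 mm behind it; z points along the fingers, y is the line along which they close (so a half turn about z gives the same grasp; the last joint's range is limited). The gripper opens to 85 mm and grips with 20 to 120 N. Pads are 22 mm wide; open, the fingers measure 114 mm over their backs; the gripper's body (76 mm by 85 mm) begins 54 mm behind the grasp point. The pads swing forward as they close: fully open they stand 13 mm farther back than shut.
Start: joints at [0.923, 0.181, 1.607, -0, 1.354, -0.206], TCP at [0.246, 0.52, 0.231] pointing down, gripper open.
Joint ranges: [-2.99, 2.99], [-0.89, 2.07], [0.3, 2.58], [-1.14, 4.28], [0, 2.63], [-3.12, 3.12]. Speed limits (rad/s): [2.57, 2.57, 3.01, 3.14, 3.14, 3.14].

### API

Orientations are given as a unit quaternion [w, x, y, z].
In Python, from bench import get_obs, camera, hand_in gives the robot as it stands.
- The arm moves only by the tool carry_out, never from a script. Its argument "plan" is a list that holds one entry, the list of rows, each a list of 7 numbers: the shift along the world's x, y, z in m, then the turn, a rotation vector about the world's x, y, z in rad, then the opening, from 0 (shut) to 1 (fully open). In form: [[[x, y, z, rx, ry, rz, hand], ...]]. A call has exactly 5 rows; each row is the pose to reach, as a shift and turn from the pose commanded when the call began; what a row does not reach only later rows make up. A row lasts 1/12 s, in which the tool goes at most 41.7 mm and 7.16 degrees, less where a joint would pass 70% of its speed; a pose out of reach is approached as far as the arm can. A call with a gripper value outside its range is refused whole. The fingers move at their own pace and stop on an object; the grip force is fixed at half the most. Time passes only in rows, so rows that repeat a pose let the fingers close, or fill a call up. It gives the time, the measured TCP pose, the force, the opening and the grip force at its end, in the units of the state.
- get_obs(): the state, without advancing time (a new reading comes with each control period).
- camera(name): name is "side" or "top"; returns a dict with "pixels" (384x512x3 uint8, red, green, blue), "z_map" (384x512 float32, m along the optical axis (not along the pixel's ray), 0 where there is no reading), "camera_matrix" (3x3 intrinsics, pixels), "cam_to_world" (4x4, takes a point from camera to world coordinates). Camera axes: x right, y up, looking along -z (the intrinsics and any distortion apply to the point x, -y, -z); pixel columns grow to the right and rows downward; lengths in m; the calibration is good to about 2 mm. A picture is of the moment at which its call begins.
- hand_in(): hands the job in; it is judged then, once.
The state is a dict: "time_s": time; "q": joint angles; "dq": joint speeds; "joint_efforts": joint torques, N m; "eef_pos": TCP position; "eef_rot": TCP orientation; "wrist_force": force on the tool from outside, world axes, zero at the start; "torque": the same for the moment, N m; "opening": opening from 0.0 (shut) to 1.0 (fully open); "grasp_force": force on a finger pad.
Only numpy, scipy, OpenCV 4.12 (cv2) and the standard library are available. Lean on these libraries where they do the work, as an engineer would, in place of code of your own. Each camera call takes 0.05 s, during which the arm holds its last target. There are 200 camera calls.

### The job

Using the scoop, move at least three of the six walnuts from the grey tub into the white bowl, without handling the walnuts with the fingers or ramming the tub; the other walnuts stay in the tub, none on the desk or in the scoop. Then lay the scoop back flat on its cork mat, about where it lay, and let go. Leave the bowl where it stands and the other things on the desk alone.

Things in the scene. Friction and masses are not known exactly. Their poses are not given: they have to be found in the camera images.
- tub: grey open storage tub, 250 (x) x 130 (y) x 55 mm high outside, walls and floor 5 mm thick, so 240 x 120 mm inside; it does not move. Origin: centre of the underside; x along its long side, away from the robot; inner floor at z = 5 mm. At the start the walnuts lie in its far half (+x)
- scoop: aluminium scoop, 160 g: flat pan 95 (x) x 104 (y) mm, floor 2.5 mm, walls 3 mm thick, 36 mm high, the sides sloping down to the lip over the front 52 mm; open at front (+x) and top. Bar handle 14 mm wide (y), 22 mm deep, about 125 mm long, leaves the back wall at 26 mm height and rises backwards (to -x) at 35 degrees to the pan floor. Origin: centre of the pan underside; z up
- scoop_lip (a point): middle of the scoop's front lip, underside (47.5 mm ahead of the scoop's origin)
- scoop_pan (a point): middle of the pan, 20 mm above its underside
- scoop_grip (a point): on the axis of the scoop's handle, 70 mm up from the pan's back wall; about 105 mm behind and 66 mm above the scoop's origin
- mat: cork mat, 260 (x) x 120 (y) x 4 mm, fixed to the desk, on which the scoop lies. Origin: centre of its underside
- bowl: white ceramic bowl, 164 mm across the rim, 116 mm at the foot, 65 mm high, wall 5 mm, inner floor at 6 mm, 600 g, loose. Origin: centre of the underside
- bowl_rim (a point): centre of the bowl's mouth, at rim height (65 mm above its underside)
- walnut0: brown walnut in its shell, about 36 x 31 x 31 mm, about 14 g. Origin: its centre
- walnut1: brown walnut in its shell, about 36 x 31 x 31 mm, about 14 g. Origin: its centre
- walnut2: brown walnut in its shell, about 36 x 31 x 31 mm, about 14 g. Origin: its centre
- walnut3: brown walnut in its shell, about 36 x 31 x 31 mm, about 14 g. Origin: its centre
- walnut4: brown walnut in its shell, about 36 x 31 x 31 mm, about 14 g. Origin: its centre
- walnut5: brown walnut in its shell, about 36 x 31 x 31 mm, about 14 g. Origin: its centre
- apple0: bystander: red apple, 78 mm across, 68 mm high. Origin: centre of the underside
- apple1: bystander: red apple, 78 mm across, 68 mm high. Origin: centre of the underside
- flask: bystander: dark steel flask, 68 mm across, 200 mm tall. Origin: centre of the underside
- mug: bystander: white mug, 82 mm across, 95 mm tall. Origin: centre of the underside
- soapbox: bystander: green plastic soap box, 95 x 60 x 28 mm, lying. Origin: centre of the underside
- phone: bystander: black phone, 150 x 74 x 9 mm, lying. Origin: centre of the underside
Not all that is in view belongs to the job. Leave any pink or purple look-alike of the walnut1 alone.

How it is judged:
On the way:
1. at least one walnut is carried in the scoop, clear above the tub's rim (((height (world z) of walnut0 above 0.11 m and distance between walnut0 and scoop_pan below 0.055 m) or (height (world z) of walnut1 above 0.11 m and distance between walnut1 and scoop_pan below 0.055 m) or (height (world z) of walnut2 above 0.11 m and distance between walnut2 and scoop_pan below 0.055 m) or (height (world z) of walnut3 above 0.11 m and distance between walnut3 and scoop_pan below 0.055 m) or (height (world z) of walnut4 above 0.11 m and distance between walnut4 and scoop_pan below 0.055 m) or (height (world z) of walnut5 above 0.11 m and distance between walnut5 and scoop_pan below 0.055 m))), for 0.2 s.
At the end, for the whole second after the job is handed in: Three or more walnuts in the bowl (within 75 mm of the centre of its mouth), the rest in bowl or tub, all still; bowl upright; scoop let go and still, flat on the mat (origin within 80 mm of the mat's centre, at most 12 mm above the desk, tilt under 0.1 rad) ((distance between each of walnut0, walnut1, walnut2 and bowl_rim below 0.075 m or distance between each of walnut0, walnut1, walnut3 and bowl_rim below 0.075 m or distance between each of walnut0, walnut1, walnut4 and bowl_rim below 0.075 m or distance between each of walnut0, walnut1, walnut5 and bowl_rim below 0.075 m or distance between each of walnut0, walnut2, walnut3 and bowl_rim below 0.075 m or distance between each of walnut0, walnut2, walnut4 and bowl_rim below 0.075 m or distance between each of walnut0, walnut2, walnut5 and bowl_rim below 0.075 m or distance between each of walnut0, walnut3, walnut4 and bowl_rim below 0.075 m or distance between each of walnut0, walnut3, walnut5 and bowl_rim below 0.075 m or distance between each of walnut0, walnut4, walnut5 and bowl_rim below 0.075 m or distance between each of walnut1, walnut2, walnut3 and bowl_rim below 0.075 m or distance between each of walnut1, walnut2, walnut4 and bowl_rim below 0.075 m or distance between each of walnut1, walnut2, walnut5 and bowl_rim below 0.075 m or distance between each of walnut1, walnut3, walnut4 and bowl_rim below 0.075 m or distance between each of walnut1, walnut3, walnut5 and bowl_rim below 0.075 m or distance between each of walnut1, walnut4, walnut5 and bowl_rim below 0.075 m or distance between each of walnut2, walnut3, walnut4 and bowl_rim below 0.075 m or distance between each of walnut2, walnut3, walnut5 and bowl_rim below 0.075 m or distance between each of walnut2, walnut4, walnut5 and bowl_rim below 0.075 m or distance between each of walnut3, walnut4, walnut5 and bowl_rim below 0.075 m) and (distance between walnut0 and bowl_rim below 0.075 m or (x of walnut0 in the frame of tub between -0.12 and 0.12 m and y of walnut0 in the frame of tub between -0.06 and 0.06 m and z of walnut0 in the frame of tub between 0 and 0.06 m)) and (distance between walnut1 and bowl_rim below 0.075 m or (x of walnut1 in the frame of tub between -0.12 and 0.12 m and y of walnut1 in the frame of tub between -0.06 and 0.06 m and z of walnut1 in the frame of tub between 0 and 0.06 m)) and (distance between walnut2 and bowl_rim below 0.075 m or (x of walnut2 in the frame of tub between -0.12 and 0.12 m and y of walnut2 in the frame of tub between -0.06 and 0.06 m and z of walnut2 in the frame of tub between 0 and 0.06 m)) and (distance between walnut3 and bowl_rim below 0.075 m or (x of walnut3 in the frame of tub between -0.12 and 0.12 m and y of walnut3 in the frame of tub between -0.06 and 0.06 m and z of walnut3 in the frame of tub between 0 and 0.06 m)) and (distance between walnut4 and bowl_rim below 0.075 m or (x of walnut4 in the frame of tub between -0.12 and 0.12 m and y of walnut4 in the frame of tub between -0.06 and 0.06 m and z of walnut4 in the frame of tub between 0 and 0.06 m)) and (distance between walnut5 and bowl_rim below 0.075 m or (x of walnut5 in the frame of tub between -0.12 and 0.12 m and y of walnut5 in the frame of tub between -0.06 and 0.06 m and z of walnut5 in the frame of tub between 0 and 0.06 m)) and linear speed of each of walnut0, walnut1, walnut2, walnut3, walnut4, walnut5 below 0.03 m/s and angle between each of bowl, scoop's own z axis and vertical below 0.1 rad and horizontal distance between scoop and mat below 0.08 m and height (world z) of scoop below 0.012 m and linear speed of scoop below 0.02 m/s and contact force between the fingers and scoop below 0.2 N); the robot touches nothing.
It fails at once if the fingers touch a walnut (contact force between the fingers and walnut0 above 0.5 N or contact force between the fingers and walnut1 above 0.5 N or contact force between the fingers and walnut2 above 0.5 N or contact force between the fingers and walnut3 above 0.5 N or contact force between the fingers and walnut4 above 0.5 N or contact force between the fingers and walnut5 above 0.5 N).
It fails at once if the scoop rams the tub (over 60 N) (contact force between scoop and tub above 60 N).
It fails at once if the bowl is shifted by more than 40 mm (distance of bowl from where it was at the start of the episode above 0.04 m).
It fails at once if a bystander is shifted by more than 30 mm (distance of any of apple0, apple1, flask, mug, soapbox, phone from where it was at the start of the episode above 0.03 m).
It also fails if it takes over 72 s, if anything falls off the work surface, if the arm or the gripper's body presses on something with over 40 N, if the wrist force passes 120 N, or if a joint passes its speed limit or range.

## Working session

There is one attempt and no reset: what is moved stays moved. The work goes in short steps, Python scripts to look and compute and a tool call to move; the robot and the scene stay as the last step left them, time stands still between calls to the robot, and variables do not carry over. Pictures are saved under pics/ and viewed, at most 10 in all, crops included, and the job is handed in when it is done.

Besides the shell and the picture viewer there is one more tool, called after ">>>" by a JSON object that holds its "api" and its "payload". carry_out: Moves the arm, as the interface text tells. Its arguments: {"type":"object","properties":{"plan":{"type":"array","items":{"type":"array","items":{"type":"array","items":{"type":"number"}}}}},"required":["plan"]}

```bash
mkdir -p pics; ls
cat > h.py <<'E'
import numpy as np, cv2, json
from bench import get_obs, camera
def snap(n,f):
    c=camera(n); np.savez('pics/%s.npz'%f,**c); cv2.imwrite('pics/%s.png'%f,c['pixels'][:,:,::-1]); return c
def pts(c):
    K=c['camera_matrix'];z=c['z_map'];v,u=np.mgrid[:z.shape[0],:z.shape[1]]
    p=np.stack([(u-K[0,2])/K[0,0]*z,-(v-K[1,2])/K[1,1]*z,-z],-1)
    T=c['cam_to_world'];return p@T[:3,:3].T+T[:3,3]
E
python3 - <<'E'
from h import *
a=snap('top','t0');b=snap('side','s0')
for c in(a,b): print(c['camera_matrix'],c['cam_to_world'],[k for k in c])
print(get_obs())
E
```

```text
pics
[[390.83090301   0.         259.18558223]
 [  0.         390.83090301 193.79216125]
 [  0.           0.           1.        ]] [[-0.02006085  0.97787245 -0.20823792  0.38079635]
 [-0.99979238 -0.01887689  0.00767147  0.02901833]
 [ 0.00357084  0.20834859  0.97804812  0.91706509]
 [ 0.          0.          0.          1.        ]] ['pixels', 'z_map', 'camera_matrix', 'cam_to_world']
[[372.7071064    0.         258.09736917]
 [  0.         372.7071064  187.98052141]
 [  0.           0.           1.        ]] [[-9.99959025e-01  2.38571051e-05 -9.05250547e-03  5.44384391e-01]
 [-5.81652971e-03 -7.67950834e-01  6.40482385e-01  6.02796102e-01]
 [-6.93659906e-03  6.40508795e-01  7.67919506e-01  7.70141630e-01]
 [ 0.00000000e+00  0.00000000e+00  0.00000000e+00  1.00000000e+00]] ['pixels', 'z_map', 'camera_matrix', 'cam_to_world']
{'time_s': 0.1, 'q': array([ 9.22669971e-01,  1.81473833e-01,  1.60793056e+00, -1.32500073e-06,
        1.35378131e+00, -2.06315119e-01]), 'dq': array([ 0.00102284,  0.00070523, -0.00462152, -0.00120678,  0.00068988,
       -0.00057498]), 'joint_efforts': array([ 1.28454063e-03, -4.45877302e+01, -3.52239561e+01, -2.26776292e-04,
        4.16359951e-03, -7.82141115e-06]), 'eef_pos': array([0.24553959, 0.51938212, 0.23045935]), 'eef_rot': array([-3.29445977e-04,  2.19113115e-01,  9.75699138e-01, -7.25202395e-04]), 'wrist_force': array([ 0.77409609, -0.31462538,  0.76373671]), 'torque': array([-0.01107724,  0.01549972,  0.01308562]), 'grasp_force': 0.0, 'opening': 0.9991759481929099}
```

```bash
python3 -c "
import cv2,numpy as np
a=cv2.imread('pics/t0.png');b=cv2.imread('pics/s0.png')
cv2.imwrite('pics/both.png',cv2.resize(a,(800,600)))"
```

```text
(no output)
```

View pics/both.png

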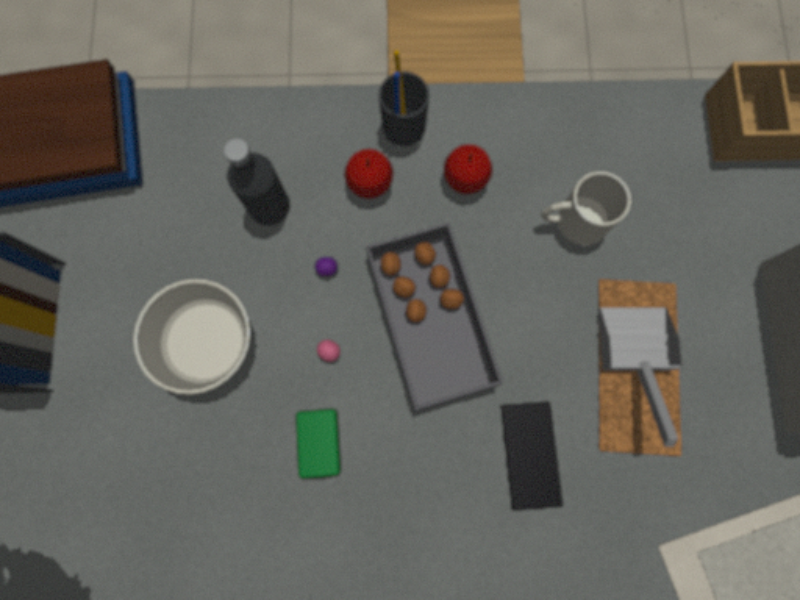

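View pics/s0.png

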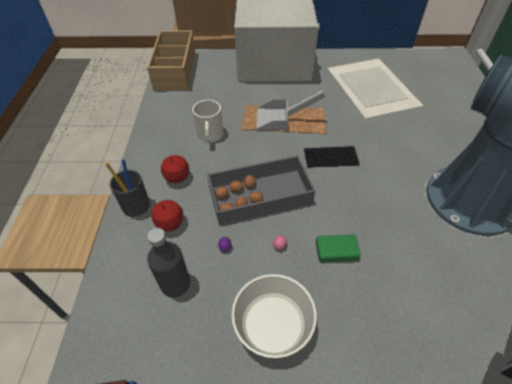

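The top view shows the tub at (432,320) with six brown walnuts in its far half, the bowl at (193,337) and the scoop on its mat at (640,365), all in the 800x600 picture. The purple (326,267) and pink (328,350) balls are look-alikes lying on the desk; the brown ones in the tub fit the description. Next I'll measure from both views.

```bash
cat > m.py <<'E'
from h import *
from scipy import ndimage as nd
from scipy.optimize import least_squares
C={n:dict(np.load('pics/%s0.npz'%n)) for n in 'ts'}
for n,c in C.items():
    P=pts(c); I=c['pixels'].astype(int); hsv=cv2.cvtColor(c['pixels'],cv2.COLOR_RGB2HSV)
    x,y,z=P[...,0],P[...,1],P[...,2]; ok=c['z_map']>0
    print(n,'desk z',np.median(z[ok&(abs(z)<.02)]))
    box=lambda a,b,d,e:ok&(x>a)&(x<b)&(y>d)&(y<e)
    # tub rim
    m=box(.2,.65,-.16,.13)&(z>.045)&(z<.065)&(hsv[...,1]<90)
    L,k=nd.label(nd.binary_dilation(m,iterations=2)); L=L*m
    s=np.bincount(L.ravel())[1:]; i=np.argmax(s)+1
    q=P[L==i]; print(' tub',cv2.minAreaRect(q[:,:2].astype(np.float32)),np.median(q[:,2]),len(q))
    m=box(.15,.6,.15,.5)&(z>.058)&(z<.075)
    q=P[m]; f=least_squares(lambda p:np.hypot(q[:,0]-p[0],q[:,1]-p[1])-p[2],[.35,.3,.08],loss='soft_l1',f_scale=.003); print(' bowl',f.x,np.median(q[:,2]))
    # walnuts
    m=box(.2,.65,-.16,.13)&(hsv[...,1]>110)&((hsv[...,0]<15))&(z>.01)&(z<.06)
    L,k=nd.label(nd.binary_erosion(m))
    for j in range(1,k+1):
        w=L==j
        if w.sum()>15: t=P[w]; print('  nut',np.round(np.median(t,0),3),np.round(t[:,2].max(),3),w.sum(),nd.center_of_mass(w))
    # mat
    m=box(.1,.6,-.42,-.15)&(hsv[...,1]>80)&(z<.02)&(hsv[...,0]<25)
    q=P[m]; print(' mat',cv2.minAreaRect(q[:,:2].astype(np.float32)),np.median(q[:,2]))
    m=box(.1,.6,-.45,-.15)&(z>.045)&(z<.13)&(hsv[...,1]<80)
    L,k=nd.label(m)
    for j in range(1,k+1):
        if (L==j).sum()>30:
            q=P[L==j]; print(' handle',len(q),q.mean(0),q.min(0),q.max(0)); 
            for zz in np.arange(.045,.13,.01):
                t=q[abs(q[:,2]-zz)<.005]
                if len(t): print('   ',np.round(t.mean(0),4),len(t))
    m=box(.2,.55,-.42,-.15)&(z>.008)&(z<.045)&(hsv[...,1]<80)
    q=P[m]; print(' pan',cv2.minAreaRect(q[:,:2].astype(np.float32)),len(q))
    m=box(.2,.55,-.42,-.15)&(z>.03)&(z<.042)&(hsv[...,1]<80)
    q=P[m]; print(' panrim',cv2.minAreaRect(q[:,:2].astype(np.float32)),len(q))
E
python3 m.py
python3 -c "
import cv2
a=cv2.imread('pics/t0.png')[165:300,370:450];b=cv2.imread('pics/s0.png')[80:145,235:335]
a=cv2.resize(a,None,fx=4.4,fy=4.4,interpolation=2);b=cv2.resize(b,None,fx=4.4,fy=4.4,interpolation=2)
import numpy as np
o=np.zeros((594,800,3),'uint8');o[:a.shape[0],:a.shape[1]]=a[:594];o[:b.shape[0],355:355+440]=b;cv2.imwrite('pics/c.png',o)"
```

```text
t desk z 7.830926990637366e-06
 tub ((0.5478255152702332, -0.018198713660240173), (0.244587242603302, 0.1304800659418106), 15.705537796020508) 0.05412170133978317 644
 bowl [0.52225377 0.32347355 0.07810383] 0.06339630642455873
  nut [ 0.643 -0.011  0.033] 0.039 44 (np.float64(162.97727272727272), np.float64(272.15909090909093))
  nut [ 0.613 -0.03   0.034] 0.038 39 (np.float64(175.05128205128204), np.float64(281.12820512820514))
  nut [0.599 0.029 0.034] 0.038 40 (np.float64(181.6), np.float64(256.2))
  nut [ 0.576 -0.051  0.034] 0.038 64 (np.float64(190.03125), np.float64(290.328125))
  nut [0.558 0.007 0.033] 0.038 80 (np.float64(198.25), np.float64(265.8625))
 mat ((0.4744245409965515, -0.3263356685638428), (0.11987947672605515, 0.2591111361980438), 85.42851257324219) 0.003940036522710688
 handle 462 [ 0.40690142 -0.31799968  0.08059627] [ 0.35783729 -0.3281846   0.04511524] [ 0.46559357 -0.31212766  0.11249044]
    [ 0.4541 -0.3191  0.0472] 29
    [ 0.4429 -0.3185  0.0549] 63
    [ 0.4285 -0.3181  0.0655] 64
    [ 0.4147 -0.3178  0.0752] 64
    [ 0.4001 -0.3172  0.0851] 64
    [
[... 1220 characters left out ...]
689066886902, 0.257066547870636), 85.59563446044922) 0.005711493103671139
 handle 286 [ 0.40484269 -0.31459557  0.07859419] [ 0.35605589 -0.32820488  0.04533339] [ 0.46572453 -0.30811798  0.11517586]
    [ 0.446  -0.316   0.0481] 17
    [ 0.4385 -0.3155  0.0545] 40
    [ 0.424  -0.3146  0.0649] 48
    [ 0.4082 -0.3147  0.0752] 44
    [ 0.3945 -0.314   0.0852] 45
    [ 0.3801 -0.3135  0.0952] 49
    [ 0.3723 -0.3148  0.1043] 33
    [ 0.3686 -0.315   0.1119] 10
 pan ((0.3680332899093628, -0.2681314945220947), (0.35895898938179016, 0.252702921628952), 6.672182083129883) 1170
 panrim ((0.47878339886665344, -0.32167720794677734), (0.08769509196281433, 0.11103527247905731), 1.1078343391418457) 147
```

View pics/c.png

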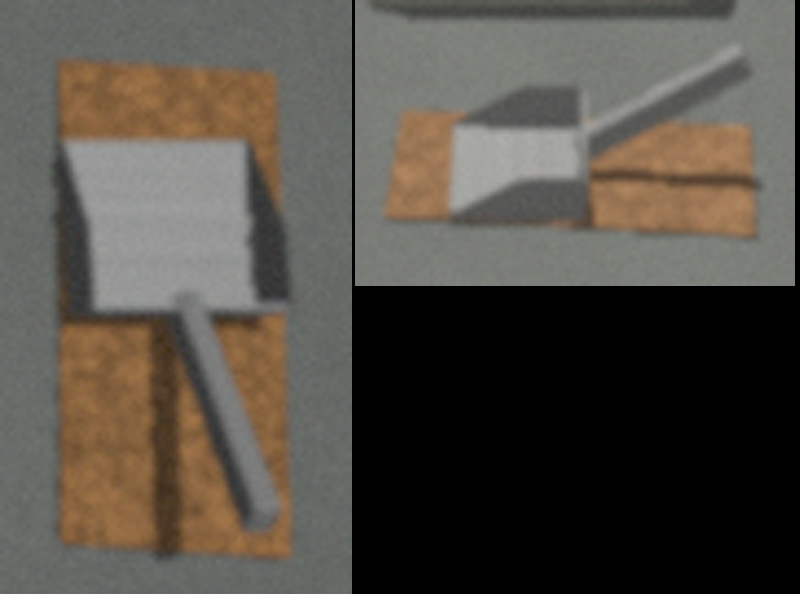

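The crop shows the empty scoop lying flat on its mat, lip toward +x and handle rising toward the robot with almost no yaw. The measurements agree across the two views. I'll check how high the box beside the mat stands, then start moving.

Run:
```python
from h import *
for n in 'ts':
    c=dict(np.load('pics/%s0.npz'%n));P=pts(c);x,y,z=P[...,0],P[...,1],P[...,2]
    m=(c['z_map']>0)&(y<-.37)&(y>-.9)&(x>.15)&(x<.85)&(z>.05)
    q=P[m];print(n,np.percentile(q,[1,5,50,95,99],axis=0).round(3))
    I=c['pixels'];m=(I[...,0]>180)&(I[...,1]>180)
    # tub corners in-frame, walnut positions
T=np.array([.547,-.0165]);a=np.radians(15.8);R=np.array([[np.cos(a),-np.sin(a)],[np.sin(a),np.cos(a)]])
for p in [(.643,-.005),(.611,-.026),(.598,.03),(.577,-.044),(.56,.0115),(.634,.049)]: print((R.T@(np.array(p)-T)).round(3))
```

```text
t [[ 0.461 -0.576  0.05 ]
 [ 0.497 -0.563  0.052]
 [ 0.802 -0.532  0.069]
 [ 0.843 -0.482  0.09 ]
 [ 0.848 -0.48   0.093]]
s [[ 0.37  -0.716  0.052]
 [ 0.382 -0.697  0.059]
 [ 0.514 -0.533  0.161]
 [ 0.822 -0.526  0.203]
 [ 0.844 -0.48   0.204]]
[ 0.096 -0.015]
[ 0.059 -0.027]
[0.062 0.031]
[ 0.021 -0.035]
[0.02  0.023]
[0.102 0.039]
```

>>> {"api": "carry_out", "payload": {"plan": [[[0.02, -0.035, 0, 0, 0, 0.09, 1], [0.04, -0.07, 0, 0, 0, 0.18, 1], [0.06, -0.105, 0, 0, 0, 0.27, 1], [0.08, -0.14, 0, 0, 0, 0.36, 1], [0.1, -0.175, 0, 0, 0, 0.44, 1]]]}}

```text
time_s: 0.52
eef_pos: [0.346, 0.3431, 0.2309]
eef_rot: [-0.0, -0.002, 1.0, -0.0]
wrist_force: [0.5, 0.2, -0.6]
opening: 1.004
grasp_force: 0.0
```

>>> {"api": "carry_out", "payload": {"plan": [[[0.002, -0.035, 0, 0, 0, 0, 1], [0.004, -0.07, 0, 0, 0, 0, 1], [0.006, -0.105, 0, 0, 0, 0, 1], [0.008, -0.14, 0, 0, 0, 0, 1], [0.01, -0.175, 0, 0, 0, 0, 1]]]}}

```text
time_s: 0.93
eef_pos: [0.3553, 0.1683, 0.231]
eef_rot: [-0.0, 0.001, 1.0, -0.0]
wrist_force: [0.7, -1.0, 1.0]
opening: 0.998
grasp_force: 0.0
```

>>> {"api": "carry_out", "payload": {"plan": [[[0.002, -0.035, 0, 0, 0, 0, 1], [0.004, -0.07, 0, 0, 0, 0, 1], [0.006, -0.105, 0, 0, 0, 0, 1], [0.008, -0.14, 0, 0, 0, 0, 1], [0.01, -0.175, 0, 0, 0, 0, 1]]]}}

```text
time_s: 1.35
eef_pos: [0.3653, -0.0067, 0.2312]
eef_rot: [0.0, 0.001, 1.0, -0.0]
wrist_force: [0.7, -0.1, -0.1]
opening: 0.999
grasp_force: 0.0
```

>>> {"api": "carry_out", "payload": {"plan": [[[0.005, -0.035, 0, 0, 0, 0, 1], [0.01, -0.07, 0, 0, 0, 0, 1], [0.015, -0.105, 0, 0, 0, 0, 1], [0.02, -0.14, 0, 0, 0, 0, 1], [0.025, -0.175, 0, 0, 0, 0, 1]]]}}

```text
time_s: 1.77
eef_pos: [0.3905, -0.1819, 0.2311]
eef_rot: [-0.0, 0.001, 1.0, 0.0]
wrist_force: [0.2, -0.8, 0.1]
opening: 0.999
grasp_force: 0.0
```

>>> {"api": "carry_out", "payload": {"plan": [[[0.001, -0.035, 0, 0, 0, 0, 1], [0.002, -0.07, 0, 0, 0, 0, 1], [0.003, -0.105, 0, 0, 0, 0, 1], [0.004, -0.134, 0, 0, 0, 0, 1], [0.004, -0.134, -0.03, 0, 0, 0, 1]]]}}

```text
time_s: 2.18
eef_pos: [0.3969, -0.3223, 0.2063]
eef_rot: [0.003, 0.003, 1.0, -0.005]
wrist_force: [0.7, -1.2, 0.6]
opening: 0.997
grasp_force: 0.0
```

>>> {"api": "carry_out", "payload": {"plan": [[[0, 0, -0.025, 0, 0, 0, 1], [0, 0, -0.05, 0, 0, 0, 1], [0, 0, -0.075, 0, 0, 0, 1], [0, 0, -0.09, 0, 0, 0, 1], [0, 0, -0.1, 0, 0, 0, 1]]]}}

```text
time_s: 2.6
eef_pos: [0.3937, -0.3129, 0.0987]
eef_rot: [-0.001, 0.001, 1.0, 0.002]
wrist_force: [-1.2, 0.2, -0.4]
opening: 1.0
grasp_force: 0.0
```

>>> {"api": "carry_out", "payload": {"plan": [[[0, 0, -0.015, 0, 0, 0, 1], [0, 0, -0.03, 0, 0, 0, 1], [0, 0, -0.042, 0, 0, 0, 1], [0, 0, -0.047, 0, 0, 0, 1], [0, 0, -0.047, 0, 0, 0, 1]]]}}

```text
time_s: 3.02
eef_pos: [0.3944, -0.3136, 0.0534]
eef_rot: [-0.001, 0.001, 1.0, 0.001]
wrist_force: [-1.0, -0.1, 0.3]
opening: 1.001
grasp_force: 0.0
```

Run:
```python
from h import *
a=snap('top','t1');b=snap('side','s1')
a=a['pixels'][160:310,360:460,::-1];b=b['pixels'][60:150,220:350,::-1]
a=cv2.resize(a,None,fx=3.9,fy=3.9);b=cv2.resize(b,(400,277))
o=np.zeros((590,800,3),'uint8');o[:585,:390]=a;o[:277,395:795]=b;cv2.imwrite('pics/c1.png',o)
```

```text
(no output)
```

View pics/c1.png

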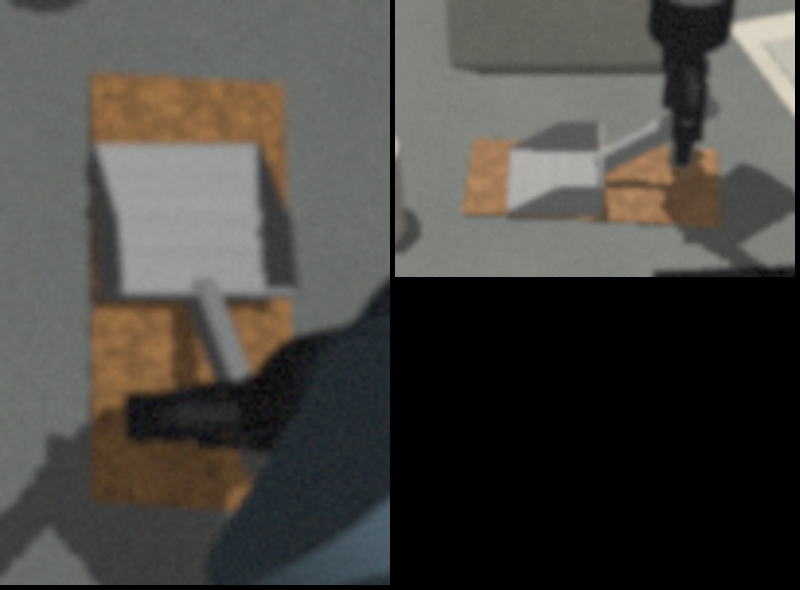

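The fingers stand either side of the handle: they are at (185,415) in the crop, with the handle passing between them. I'll close the gripper and lift a little.

>>> {"api": "carry_out", "payload": {"plan": [[[0, 0, 0, 0, 0, 0, 0], [0, 0, 0, 0, 0, 0, 0], [0, 0, 0, 0, 0, 0, 0], [0, 0, 0, 0, 0, 0, 0], [0, 0, 0, 0, 0, 0, 0]]]}}

```text
time_s: 3.53
eef_pos: [0.395, -0.3143, 0.0546]
eef_rot: [0.0, 0.001, 1.0, -0.0]
wrist_force: [-0.3, 0.1, -0.6]
opening: 0.3
grasp_force: 0.0
```

>>> {"api": "carry_out", "payload": {"plan": [[[0, 0, 0, 0, 0, 0, 0], [0, 0, 0, 0, 0, 0, 0], [0, 0, 0, 0, 0, 0, 0], [0, 0, 0, 0, 0, 0, 0], [0, 0, 0, 0, 0, 0, 0]]]}}

```text
time_s: 3.95
eef_pos: [0.3949, -0.3145, 0.0545]
eef_rot: [0.0, 0.001, 1.0, -0.0]
wrist_force: [-0.2, -1.6, 1.9]
opening: 0.156
grasp_force: 60.5
```

>>> {"api": "carry_out", "payload": {"plan": [[[0, 0, 0.01, 0, 0, 0, 0], [0, 0, 0.025, 0, 0, 0, 0], [0, 0, 0.05, 0, 0, 0, 0], [0, 0, 0.08, 0, 0, 0, 0], [0, 0, 0.11, 0, 0, 0, 0]]]}}

```text
time_s: 4.37
eef_pos: [0.3942, -0.3131, 0.1651]
eef_rot: [-0.001, 0.001, 1.0, 0.001]
wrist_force: [-0.0, -1.3, -1.1]
opening: 0.154
grasp_force: 60.0
```

Run:
```python
from h import *
for n in('top','side'):
    c=snap(n,n[0]+'2');P=pts(c);x,y,z=P[...,0],P[...,1],P[...,2]
    m=(c['z_map']>0)&(x>.42)&(x<.58)&(y>-.40)&(y<-.24)&(z>.07)
    m&=(c['pixels'].max(-1).astype(int)-c['pixels'].min(-1)<40)
    f=m&(z<.145)&(x>.475)&(x<.55)&(y>-.35)&(y<-.29)
    q=P[f]; A=np.c_[q[:,:2]-[.5,-.32],np.ones(len(q))]
    from scipy.optimize import least_squares
    r=least_squares(lambda p:A@p-q[:,2],[0,0,.12],loss='soft_l1',f_scale=.002); print(n,len(q),r.x, P[m].min(0),P[m].max(0))
    k=P[m]; print(' lip',k[k[:,0]>k[:,0].max()-.004].mean(0), 'width at back',np.percentile(k[:,1],[2,98]))
print(get_obs()['eef_pos'])
```

```text
top 1012 [-0.00017483  0.00196379  0.11662178] [ 0.42001099 -0.36882081  0.11242853] [ 0.56066976 -0.24536697  0.49335896]
 lip [ 0.5585307  -0.31173579  0.11661888] width at back [-0.36600742 -0.25018955]
side 231 [ 0.00257246 -0.00680975  0.12595062] [ 0.42003406 -0.37413036  0.12178925] [ 0.56076829 -0.26160622  0.38415176]
 lip [ 0.55875729 -0.31461049  0.12630743] width at back [-0.36912591 -0.26383677]
[ 0.39702379 -0.31654666  0.16990174]
```

>>> {"api": "carry_out", "payload": {"plan": [[[0, 0, 0.01, 0, 0, 0, 0], [0, 0, 0.02, 0, 0, 0, 0], [0, 0, 0.02, 0, 0, 0, 0], [0, 0, 0.02, 0, 0, 0, 0], [0, 0, 0.02, 0, 0, 0, 0]]]}}

```text
time_s: 4.88
eef_pos: [0.3944, -0.3137, 0.1834]
eef_rot: [-0.001, 0.001, 1.0, 0.001]
wrist_force: [0.7, 0.4, -0.8]
opening: 0.155
grasp_force: 60.1
```

Run:
```python
from h import *
print(get_obs()['eef_pos'])
for n in('top','side'):
    c=snap(n,n[0]+'3');P=pts(c);x,y,z=P[...,0],P[...,1],P[...,2]
    m=(c['z_map']>0)&(x>.42)&(x<.6)&(y>-.40)&(y<-.24)&(z>.11)&(z<.19)
    f=m&(x>.5)&(x<.54)&(y>-.34)&(y<-.29); zf=np.median(z[f])
    k=P[m&(abs(z-zf)<.006)]
    print(n,'floor',zf,'slope',np.polyfit(x[f],z[f],1)[0],np.polyfit(y[f],z[f],1)[0],'lip',np.percentile(k[k[:,0]>.5][:,0],[50,90,97,99,100]))
    for xx in np.arange(.5,.57,.01):
        t=k[abs(k[:,0]-xx)<.004][:,1]
        if len(t): print('  ',xx.round(2),np.percentile(t,[1,99]).round(4))
```

```text
[ 0.39443115 -0.31369774  0.18337841]
top floor 0.1349732235018567 slope 0.006140835347116352 0.0022590792209590048 lip [0.53142834 0.5552994  0.5595036  0.56058917 0.56133424]
   0.5 [-0.3661 -0.2649]
   0.51 [-0.366  -0.2646]
   0.52 [-0.3661 -0.2649]
   0.53 [-0.3666 -0.2648]
   0.54 [-0.3665 -0.265 ]
   0.55 [-0.3671 -0.2652]
   0.56 [-0.3675 -0.2651]
side floor 0.1365018392098612 slope 0.005649216700455695 0.0005102579978361439 lip [0.5339991  0.55420317 0.55722726 0.55752415 0.55766131]
   0.5 [-0.3653 -0.2622]
   0.51 [-0.3683 -0.2615]
   0.52 [-0.3676 -0.2611]
   0.53 [-0.3662 -0.2619]
   0.54 [-0.3672 -0.2623]
   0.55 [-0.3702 -0.2611]
   0.56 [-0.3643 -0.2638]
```

>>> {"api": "carry_out", "payload": {"plan": [[[0, 0.025, 0.005, 0, 0, 0.05, 0], [0, 0.055, 0.01, 0, 0, 0.1, 0], [0, 0.085, 0.015, 0, 0, 0.15, 0], [0, 0.115, 0.02, 0, 0, 0.2, 0], [0, 0.145, 0.03, 0, 0, 0.25, 0]]]}}

```text
time_s: 5.4
eef_pos: [0.3937, -0.1673, 0.213]
eef_rot: [-0.001, -0.125, 0.992, 0.001]
wrist_force: [0.5, 1.3, -1.0]
opening: 0.158
grasp_force: 60.1
```

>>> {"api": "carry_out", "payload": {"plan": [[[0.001, 0.03, 0, 0, 0, 0.02, 0], [0.002, 0.06, 0, 0, 0, 0.039, 0], [0.003, 0.09, 0, 0, 0, 0.039, 0], [0.004, 0.11, 0, 0, 0, 0.039, 0], [0.004, 0.11, 0, 0, 0, 0.039, 0]]]}}

```text
time_s: 5.82
eef_pos: [0.3982, -0.0559, 0.2136]
eef_rot: [-0.0, -0.145, 0.989, 0.001]
wrist_force: [0.1, -0.1, -1.3]
opening: 0.154
grasp_force: 60.0
```

>>> {"api": "carry_out", "payload": {"plan": [[[0, 0, 0, -0.018, 0.063, 0, 0], [0, 0, 0, -0.036, 0.126, 0, 0], [0, 0, 0, -0.054, 0.189, 0, 0], [0, 0, 0, -0.0713, 0.252, 0, 0], [0, 0, 0, -0.0713, 0.252, 0, 0]]]}}

```text
time_s: 6.23
eef_pos: [0.3995, -0.0595, 0.2133]
eef_rot: [-0.131, -0.142, 0.981, -0.017]
wrist_force: [-0.0, 0.5, -1.4]
opening: 0.157
grasp_force: 60.0
```

>>> {"api": "carry_out", "payload": {"plan": [[[0, 0, 0, 0, 0, 0, 0], [0, 0, 0, 0, 0, 0, 0], [0, 0, 0, 0, 0, 0, 0], [0, 0, 0, 0, 0, 0, 0], [0, 0, 0, 0, 0, 0, 0]]]}}

```text
time_s: 6.65
eef_pos: [0.3986, -0.0594, 0.2146]
eef_rot: [-0.129, -0.142, 0.981, -0.017]
wrist_force: [0.6, -0.2, -1.7]
opening: 0.157
grasp_force: 60.0
```

Run:
```python
from h import *
o=get_obs();print(o['eef_pos'],o['eef_rot'],o['q'])
s=camera('side')['pixels']; a=snap('top','t4')['pixels']
o=np.zeros((520,800,3),'uint8');o[:,:400]=cv2.resize(a[110:300,200:346],(400,520));o[:400,400:]=cv2.resize(s[100:250,180:330],(400,400));cv2.imwrite('pics/c4.png',o[:,:,::-1])
```

```text
[ 0.39863869 -0.05940859  0.21458261] [-0.1288666  -0.14155834  0.98135429 -0.01727408] [-0.32560499 -0.00956782  1.8699951  -0.14694393  1.49842894 -2.15626587]
```

View pics/c4.png

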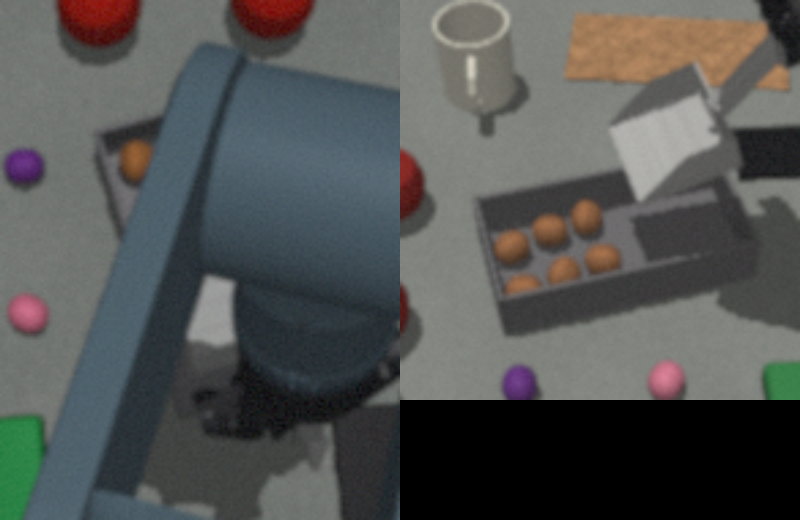

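The side crop shows the scoop level across and pitched lip-down above the tub's near half, with its lip corners at (612,128) and (645,200) and the six nuts lying ahead of it. I'll check the lip position by depth before descending.

Run:
```python
from h import *
c=snap('side','s5');P=pts(c)
m=(c['pixels'].min(-1)>115);m[:140]=0;m[185:]=0;m[:,:250]=0;m[:,300:]=0
q=P[m&(c['z_map']>0)]; q=q[(q[:,2]>.09)&(q[:,2]<.2)]
T=np.array([.547,-.0165]);a=.2758;R=np.array([[np.cos(a),-np.sin(a)],[np.sin(a),np.cos(a)]])
l=(q[:,:2]-T)@R
print(len(q),l.min(0),l.max(0),q[:,2].min())
for xx in (-.07,-.05,-.03,-.02,-.01,-.005):
    k=abs(l[:,0]-xx)<.005
    if k.sum(): print(xx,l[k][:,1].min(),l[k][:,1].max(),np.median(q[k][:,2]))
```

```text
842 [-0.09444954 -0.05018888] [-0.00769757  0.05175255] 0.1249037815130194
-0.07 -0.04251256429907448 0.05088852875518684 0.14370304861099803
-0.05 -0.047882876433556626 0.050067595274980975 0.13812853965278915
-0.03 -0.04783356431678113 0.04916816037063672 0.1326379809743098
-0.02 -0.050188883529253096 0.04937577181638414 0.12987692448196608
-0.01 -0.04966594568981168 0.0512195145580746 0.12822605046513436
-0.005 -0.04640883024650316 0.0512195145580746 0.12770154828140734
```

>>> {"api": "carry_out", "payload": {"plan": [[[0, 0, -0.025, 0, 0, 0, 0], [0, 0, -0.05, 0, 0, 0, 0], [0, 0, -0.075, 0, 0, 0, 0], [0, 0, -0.095, 0, 0, 0, 0], [0, 0, -0.105, 0, 0, 0, 0]]]}}

```text
time_s: 7.22
eef_pos: [0.3973, -0.0587, 0.1071]
eef_rot: [-0.131, -0.142, 0.981, -0.016]
wrist_force: [-1.1, 1.2, -1.2]
opening: 0.158
grasp_force: 60.0
```

>>> {"api": "carry_out", "payload": {"plan": [[[0, 0, -0.004, 0, 0, 0, 0], [0, 0, -0.008, 0, 0, 0, 0], [0, 0, -0.01, 0, 0, 0, 0], [0, 0, -0.01, 0, 0, 0, 0], [0, 0, -0.01, 0, 0, 0, 0]]]}}

```text
time_s: 7.63
eef_pos: [0.3995, -0.0594, 0.1001]
eef_rot: [-0.129, -0.142, 0.981, -0.018]
wrist_force: [-1.0, -0.5, -1.6]
opening: 0.152
grasp_force: 60.0
```

>>> {"api": "carry_out", "payload": {"plan": [[[0, 0, -0.001, 0, 0, 0, 0], [0, 0, -0.002, 0, 0, 0, 0], [0, 0, -0.002, 0, 0, 0, 0], [0, 0, -0.002, 0, 0, 0, 0], [0, 0, -0.002, 0, 0, 0, 0]]]}}

```text
time_s: 8.05
eef_pos: [0.3989, -0.0592, 0.0974]
eef_rot: [-0.129, -0.142, 0.981, -0.017]
wrist_force: [-0.2, -0.2, -2.6]
opening: 0.152
grasp_force: 60.0
```

>>> {"api": "carry_out", "payload": {"plan": [[[0.005, 0.0014, -0.0048, 0.0086, -0.0302, 0, 0], [0.01, 0.0028, -0.0096, 0.0171, -0.0604, 0, 0], [0.0147, 0.0041, -0.0144, 0.0257, -0.0907, 0, 0], [0.0196, 0.0055, -0.0192, 0.0342, -0.1209, 0, 0], [0.0245, 0.0069, -0.024, 0.0428, -0.1511, 0, 0]]]}}

```text
time_s: 8.47
eef_pos: [0.4235, -0.0522, 0.0731]
eef_rot: [-0.051, -0.143, 0.988, -0.007]
wrist_force: [-0.2, 0.6, -1.1]
opening: 0.158
grasp_force: 60.0
```

>>> {"api": "carry_out", "payload": {"plan": [[[0.006, 0.0017, 0, 0, 0, 0, 0], [0.012, 0.0034, 0, 0, 0, 0, 0], [0.018, 0.0051, 0, 0, 0, 0, 0], [0.024, 0.0068, 0, 0, 0, 0, 0], [0.0308, 0.0087, 0, 0, 0, 0, 0]]]}}

```text
time_s: 8.88
eef_pos: [0.455, -0.0434, 0.0734]
eef_rot: [-0.052, -0.143, 0.988, -0.007]
wrist_force: [-0.1, -0.1, -1.6]
opening: 0.157
grasp_force: 60.0
```

>>> {"api": "carry_out", "payload": {"plan": [[[0.0052, 0.0015, -0.0034, 0.0057, -0.0201, 0, 0], [0.0104, 0.0029, -0.0068, 0.0114, -0.0403, 0, 0], [0.0155, 0.0044, -0.0102, 0.0171, -0.0604, 0, 0], [0.0207, 0.0058, -0.0136, 0.0228, -0.0806, 0, 0], [0.0259, 0.0073, -0.017, 0.0285, -0.1007, 0, 0]]]}}

```text
time_s: 9.3
eef_pos: [0.4801, -0.0361, 0.0557]
eef_rot: [0.001, -0.143, 0.99, 0.0]
wrist_force: [-0.4, 0.3, -1.4]
opening: 0.158
grasp_force: 60.1
```

Run:
```python
from h import *
print(get_obs()['eef_pos'])
s=snap('side','s6')['pixels']
cv2.imwrite('pics/c6.png',cv2.resize(s[120:250,180:340],(720,585))[:,:,::-1])
```

```text
[ 0.48006851 -0.03609059  0.05573161]
```

View pics/c6.png

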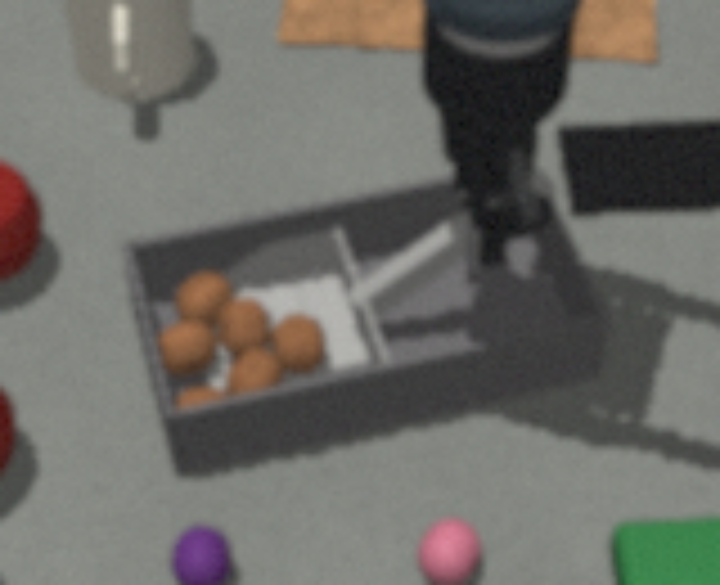

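The picture shows the level pan at the far end of the tub with about five of the six nuts over it, and the rest at the lip near the far wall (185,345). I'll push the last bit and then tip the lip up.

>>> {"api": "carry_out", "payload": {"plan": [[[0.004, 0.0011, 0, 0, 0, 0, 0], [0.008, 0.0023, 0, 0, 0, 0, 0], [0.012, 0.0034, 0, 0, 0, 0, 0], [0.0154, 0.0044, 0, 0, 0, 0, 0], [0.0154, 0.0044, 0, 0, 0, 0, 0]]]}}

```text
time_s: 9.77
eef_pos: [0.4963, -0.0317, 0.0563]
eef_rot: [0.0, -0.143, 0.99, -0.0]
wrist_force: [-1.9, 0.1, -2.3]
opening: 0.156
grasp_force: 59.9
```

>>> {"api": "carry_out", "payload": {"plan": [[[-0.001, -0.0003, 0, 0.019, -0.067, 0, 0], [-0.0025, -0.0007, 0, 0.038, -0.134, 0, 0], [-0.004, -0.0011, 0, 0.057, -0.202, 0, 0], [-0.0055, -0.0015, 0, 0.076, -0.269, 0, 0], [-0.0067, -0.0019, 0, 0.095, -0.336, 0, 0]]]}}

```text
time_s: 10.18
eef_pos: [0.4889, -0.0339, 0.0566]
eef_rot: [0.174, -0.141, 0.974, 0.022]
wrist_force: [-0.8, 0.6, -2.8]
opening: 0.154
grasp_force: 59.8
```

Run:
```python
from h import *
print(get_obs()['eef_pos'])
s=snap('side','s7')['pixels']
cv2.imwrite('pics/c7.png',cv2.resize(s[120:250,180:340],(720,585))[:,:,::-1])
```

```text
[ 0.4888938  -0.03392311  0.05662439]
```

View pics/c7.png

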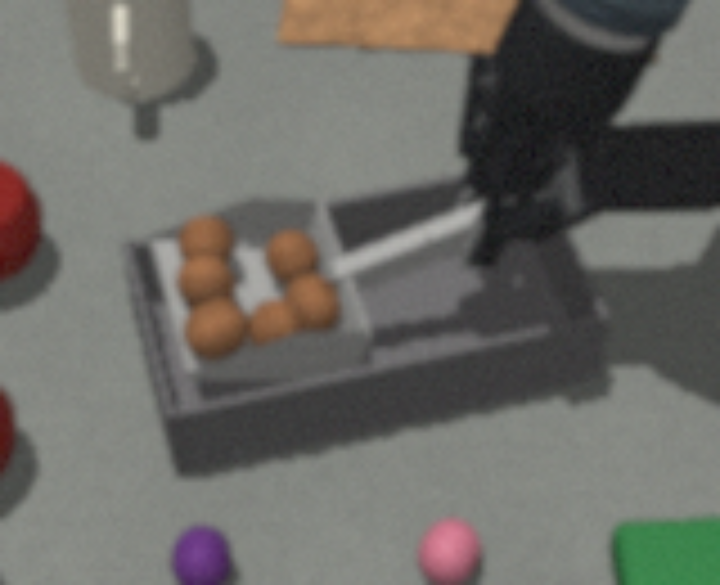

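All six nuts sit inside the tipped scoop (nuts around (205,240)–(315,300), lip edge at (165,300)). I'll lift straight up gently.

>>> {"api": "carry_out", "payload": {"plan": [[[-0.001, 0, 0.006, 0, 0, 0, 0], [-0.002, -0.001, 0.018, 0, 0, 0, 0], [-0.004, -0.001, 0.035, 0, 0, 0, 0], [-0.005, -0.001, 0.055, 0, 0, 0, 0], [-0.005, -0.001, 0.075, 0, 0, 0, 0]]]}}

```text
time_s: 10.65
eef_pos: [0.4838, -0.0351, 0.1328]
eef_rot: [0.171, -0.141, 0.975, 0.022]
wrist_force: [1.3, -0.2, -1.7]
opening: 0.159
grasp_force: 59.9
```

>>> {"api": "carry_out", "payload": {"plan": [[[0, 0, 0.018, 0, 0, 0, 0], [0, 0, 0.032, 0, 0, 0, 0], [0, 0, 0.042, 0, 0, 0, 0], [0, 0, 0.045, 0, 0, 0, 0], [0, 0, 0.045, 0, 0, 0, 0]]]}}

```text
time_s: 11.07
eef_pos: [0.4844, -0.0351, 0.1775]
eef_rot: [0.172, -0.141, 0.975, 0.022]
wrist_force: [0.5, 0.4, -1.5]
opening: 0.154
grasp_force: 59.9
```

Run:
```python
from h import *
print(get_obs()['eef_pos'],get_obs()['eef_rot'],get_obs()['q'])
c=snap('side','s8');hsv=cv2.cvtColor(c['pixels'],cv2.COLOR_RGB2HSV);P=pts(c)
x,y,z=P[...,0],P[...,1],P[...,2]
m=(hsv[...,1]>110)&(hsv[...,0]<15)&(x>.45)&(x<.72)&(y>-.12)&(y<.12)
print('high',(m&(z>.12)).sum(),'low',(m&(z<.06)&(z>0)).sum(), P[m&(z>.12)].min(0),P[m&(z>.12)].max(0))
f=c['z_map']>0;f&=(z>.1)&(z<.2)&(x>.6)&(x<.8)&(y>.1)&(y<.35);print('flask',np.median(P[f],0))
```

```text
[ 0.48444417 -0.03509338  0.17747949] [ 0.17240835 -0.14110381  0.97461743  0.02204409] [-0.47921244 -0.18821416  2.13120696  0.28927548  0.95821048 -2.47605914]
high 687 low 0 [ 0.55875787 -0.03550432  0.16375313] [0.63298144 0.05022194 0.21569471]
flask [0.72698788 0.25001069 0.13817395]
```

>>> {"api": "carry_out", "payload": {"plan": [[[-0.001, 0.003, 0, 0, 0, 0.003, 0], [-0.004, 0.008, 0, 0, 0, 0.009, 0], [-0.008, 0.015, 0, 0, 0, 0.017, 0], [-0.014, 0.025, 0, 0, 0, 0.028, 0], [-0.021, 0.038, 0, 0, 0, 0.042, 0]]]}}

```text
time_s: 11.53
eef_pos: [0.4618, 0.0041, 0.1757]
eef_rot: [0.171, -0.162, 0.972, 0.027]
wrist_force: [0.1, -0.1, -1.4]
opening: 0.153
grasp_force: 59.8
```

>>> {"api": "carry_out", "payload": {"plan": [[[-0.0084, 0.015, 0, 0, 0, 0.017, 0], [-0.0168, 0.03, 0, 0, 0, 0.034, 0], [-0.0252, 0.045, 0, 0, 0, 0.051, 0], [-0.0336, 0.06, 0, 0, 0, 0.068, 0], [-0.042, 0.075, 0, 0, 0, 0.085, 0]]]}}

```text
time_s: 11.95
eef_pos: [0.4192, 0.0799, 0.176]
eef_rot: [0.17, -0.203, 0.964, 0.034]
wrist_force: [-1.0, 0.2, -2.4]
opening: 0.157
grasp_force: 59.9
```

>>> {"api": "carry_out", "payload": {"plan": [[[-0.0084, 0.015, 0, 0, 0, 0.017, 0], [-0.0168, 0.03, 0, 0, 0, 0.034, 0], [-0.0252, 0.045, 0, 0, 0, 0.051, 0], [-0.0336, 0.06, 0, 0, 0, 0.068, 0], [-0.042, 0.075, 0, 0, 0, 0.085, 0]]]}}

```text
time_s: 12.37
eef_pos: [0.3771, 0.1546, 0.176]
eef_rot: [0.169, -0.244, 0.954, 0.041]
wrist_force: [0.3, 0.3, -2.5]
opening: 0.157
grasp_force: 59.9
```

>>> {"api": "carry_out", "payload": {"plan": [[[-0.008, 0.014, 0, 0, 0, 0.016, 0], [-0.015, 0.026, 0, 0, 0, 0.03, 0], [-0.021, 0.036, 0, 0, 0, 0.042, 0], [-0.025, 0.044, 0, 0, 0, 0.051, 0], [-0.028, 0.05, 0, 0, 0, 0.057, 0]]]}}

```text
time_s: 12.78
eef_pos: [0.349, 0.2045, 0.1759]
eef_rot: [0.167, -0.272, 0.947, 0.046]
wrist_force: [0.3, -0.6, -3.2]
opening: 0.158
grasp_force: 59.9
```

>>> {"api": "carry_out", "payload": {"plan": [[[-0.003, 0.005, 0, 0, 0, 0.006, 0], [-0.005, 0.009, 0, 0, 0, 0.01, 0], [-0.007, 0.013, 0, 0, 0, 0.014, 0], [-0.007, 0.013, 0, 0, 0, 0.014, 0], [-0.007, 0.013, 0, 0, 0, 0.014, 0]]]}}

```text
time_s: 13.2
eef_pos: [0.3437, 0.2163, 0.1762]
eef_rot: [0.167, -0.277, 0.945, 0.047]
wrist_force: [0.3, -1.1, -2.6]
opening: 0.152
grasp_force: 59.9
```

Run:
```python
from h import *
o=get_obs();print(o['eef_pos'],o['eef_rot'],o['q'])
c=snap('side','s9');hsv=cv2.cvtColor(c['pixels'],cv2.COLOR_RGB2HSV)
P=pts(c);z=P[...,2];m=(hsv[...,1]>110)&(hsv[...,0]<15)&(z>.1)&(P[...,0]<.6)&(P[...,0]>.35)&(P[...,1]>.1);print(m.sum(),P[m].mean(0),P[m].min(0),P[m].max(0))
k=(c['pixels'].min(-1)>110)&(z>.09)&(z<.25)&(P[...,0]>.35)&(P[...,1]>.15);q=P[k];d=np.array([.848,.53]);s=(q[:,:2]-[.521,.3255])@d;t=(q[:,:2]-[.521,.3255])@[-.53,.848]
j=s>np.percentile(s,96);print('lip s',s.max(),'t',t[j].min(),t[j].max(),'z',np.median(q[j][:,2]))
cv2.imwrite('pics/c9.png',cv2.resize(c['pixels'][180:384,180:380],(588,600))[:,:,::-1])
```

```text
[0.34368148 0.21627559 0.17624676] [ 0.16707784 -0.27714894  0.94502566  0.0469038 ] [ 0.15492899 -0.46269047  2.32462607  0.16439427  0.96329739 -2.05885135]
1380 [0.44544509 0.29274048 0.20509853] [0.40502621 0.23974809 0.15851932] [0.54438439 0.6027961  0.77014163]
lip s 0.1495594566427931 t -0.20368379578142576 -0.174453519263943 z 0.2004383671443003
```

View pics/c9.png

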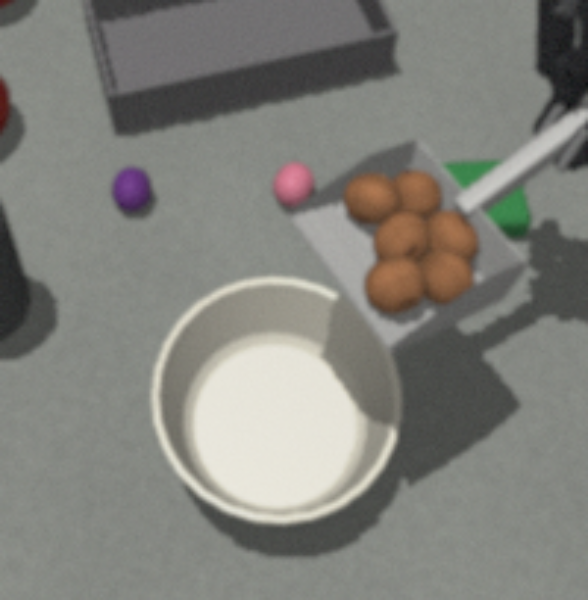

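All six nuts sit at the back of the tipped scoop (crop (370,195)–(450,275)), clear above the bowl and just before it. I'll level the scoop, then pour gently.

>>> {"api": "carry_out", "payload": {"plan": [[[0.0015, 0.0008, -0.005, -0.037, 0.059, 0, 0], [0.003, 0.0016, -0.01, -0.074, 0.118, 0, 0], [0.0045, 0.0024, -0.016, -0.111, 0.178, 0, 0], [0.006, 0.0032, -0.021, -0.148, 0.237, 0, 0], [0.0075, 0.004, -0.026, -0.185, 0.296, 0, 0]]]}}

```text
time_s: 13.67
eef_pos: [0.3521, 0.2201, 0.1502]
eef_rot: [-0.001, -0.281, 0.96, -0.001]
wrist_force: [0.1, 0.5, -2.5]
opening: 0.153
grasp_force: 59.9
```

>>> {"api": "carry_out", "payload": {"plan": [[[0.0023, 0.0014, 0.0043, -0.0185, 0.0296, 0, 0], [0.0046, 0.0029, 0.0087, -0.037, 0.0592, 0, 0], [0.0069, 0.0043, 0.013, -0.0555, 0.0888, 0, 0], [0.0092, 0.0058, 0.0173, -0.074, 0.1184, 0, 0], [0.0115, 0.0072, 0.0217, -0.0925, 0.148, 0, 0]]]}}

```text
time_s: 14.08
eef_pos: [0.3635, 0.2273, 0.172]
eef_rot: [-0.085, -0.28, 0.956, -0.024]
wrist_force: [-0.6, -0.9, -1.7]
opening: 0.155
grasp_force: 59.9
```

>>> {"api": "carry_out", "payload": {"plan": [[[0.0023, 0.0014, 0.0043, -0.0185, 0.0296, 0, 0], [0.0046, 0.0029, 0.0087, -0.037, 0.0592, 0, 0], [0.0069, 0.0043, 0.013, -0.0555, 0.0888, 0, 0], [0.0092, 0.0058, 0.0173, -0.074, 0.1184, 0, 0], [0.0115, 0.0072, 0.0217, -0.0925, 0.148, 0, 0]]]}}

```text
time_s: 14.5
eef_pos: [0.3753, 0.2346, 0.1938]
eef_rot: [-0.167, -0.276, 0.945, -0.047]
wrist_force: [-0.1, -0.7, -2.2]
opening: 0.152
grasp_force: 60.0
```

>>> {"api": "carry_out", "payload": {"plan": [[[0.007, 0.0045, 0.007, -0.037, 0.0592, 0, 0], [0.0145, 0.009, 0.0145, -0.074, 0.1184, 0, 0], [0.022, 0.0137, 0.0215, -0.111, 0.1776, 0, 0], [0.0295, 0.0184, 0.0287, -0.148, 0.2368, 0, 0], [0.037, 0.0231, 0.0357, -0.185, 0.296, 0, 0]]]}}

```text
time_s: 14.92
eef_pos: [0.4127, 0.258, 0.2296]
eef_rot: [-0.33, -0.264, 0.902, -0.092]
wrist_force: [0.5, -0.3, -1.1]
opening: 0.155
grasp_force: 60.0
```

>>> {"api": "carry_out", "payload": {"plan": [[[0.0086, 0.0054, 0.0055, -0.0347, 0.0555, 0, 0], [0.0172, 0.0108, 0.0105, -0.0694, 0.111, 0, 0], [0.0258, 0.0162, 0.015, -0.1041, 0.1665, 0, 0], [0.0344, 0.0215, 0.0194, -0.1388, 0.222, 0, 0], [0.0344, 0.0215, 0.0194, -0.1388, 0.222, 0, 0]]]}}

```text
time_s: 15.33
eef_pos: [0.4471, 0.2793, 0.245]
eef_rot: [-0.447, -0.249, 0.85, -0.125]
wrist_force: [0.9, 0.3, -2.0]
opening: 0.153
grasp_force: 60.1
```

Run:
```python
from h import *
o=get_obs();print(o['eef_pos'],o['eef_rot'],o['q'])
c=snap('side','s10')
cv2.imwrite('pics/c10.png',cv2.resize(c['pixels'][120:384,100:400],(682,600))[:,:,::-1])
```

```text
[0.4471136  0.27925602 0.24502928] [-0.44707086 -0.24894111  0.85006161 -0.12470457] [ 0.40804013  0.75741735  1.05321677 -0.16203718  2.28453349 -1.77542432]
```

View pics/c10.png

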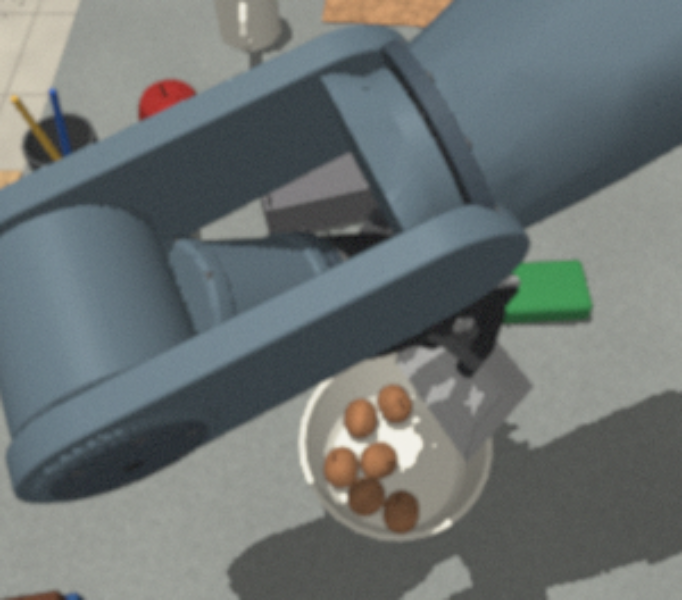

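All six nuts lie in the bowl (crop (340–405,400–510)) and the scoop is empty. I'll level it, then carry it back over the mat.

>>> {"api": "carry_out", "payload": {"plan": [[[-0.01, -0.006, 0.01, 0.0555, -0.0888, 0, 0], [-0.02, -0.012, 0.02, 0.111, -0.1776, 0, 0], [-0.03, -0.019, 0.02, 0.1665, -0.2664, 0, 0], [-0.04, -0.025, 0.02, 0.222, -0.3552, 0, 0], [-0.05, -0.031, 0.02, 0.2775, -0.444, 0, 0]]]}}

```text
time_s: 15.8
eef_pos: [0.3958, 0.248, 0.2697]
eef_rot: [-0.204, -0.274, 0.938, -0.057]
wrist_force: [-0.6, 0.4, -1.1]
opening: 0.156
grasp_force: 60.0
```

>>> {"api": "carry_out", "payload": {"plan": [[[-0.009, -0.006, 0, 0.0462, -0.074, 0, 0], [-0.018, -0.012, 0, 0.0924, -0.148, 0, 0], [-0.027, -0.018, 0, 0.1386, -0.222, 0, 0], [-0.036, -0.023, 0, 0.1848, -0.296, 0, 0], [-0.045, -0.028, 0, 0.231, -0.37, 0, 0]]]}}

```text
time_s: 16.22
eef_pos: [0.3503, 0.2199, 0.2695]
eef_rot: [0.004, -0.281, 0.96, 0.0]
wrist_force: [-1.0, -0.1, -1.4]
opening: 0.156
grasp_force: 60.0
```

>>> {"api": "carry_out", "payload": {"plan": [[[0.0017, -0.0268, 0, 0, 0, -0.0286, 0], [0.0034, -0.0536, 0, 0, 0, -0.0572, 0], [0.0051, -0.0804, 0, 0, 0, -0.0858, 0], [0.0068, -0.1072, 0, 0, 0, -0.1144, 0], [0.0085, -0.134, 0, 0, 0, -0.143, 0]]]}}

```text
time_s: 16.63
eef_pos: [0.3587, 0.085, 0.2693]
eef_rot: [0.002, -0.211, 0.977, -0.001]
wrist_force: [1.0, -0.8, -1.3]
opening: 0.158
grasp_force: 59.9
```

>>> {"api": "carry_out", "payload": {"plan": [[[0.0017, -0.0268, 0, 0, 0, -0.0286, 0], [0.0034, -0.0536, 0, 0, 0, -0.0572, 0], [0.0051, -0.0804, 0, 0, 0, -0.0858, 0], [0.0068, -0.1072, 0, 0, 0, -0.1144, 0], [0.0085, -0.134, 0, 0, 0, -0.143, 0]]]}}

```text
time_s: 17.05
eef_pos: [0.3672, -0.0491, 0.2692]
eef_rot: [0.002, -0.14, 0.99, -0.001]
wrist_force: [0.6, 0.3, -1.0]
opening: 0.154
grasp_force: 59.9
```

>>> {"api": "carry_out", "payload": {"plan": [[[0.0017, -0.0268, 0, 0, 0, -0.0286, 0], [0.0034, -0.0536, 0, 0, 0, -0.0572, 0], [0.0051, -0.0804, 0, 0, 0, -0.0858, 0], [0.0068, -0.1072, 0, 0, 0, -0.1144, 0], [0.0085, -0.134, 0, 0, 0, -0.143, 0]]]}}

```text
time_s: 17.47
eef_pos: [0.3756, -0.1832, 0.2693]
eef_rot: [0.001, -0.069, 0.998, -0.001]
wrist_force: [0.6, 0.8, -1.4]
opening: 0.155
grasp_force: 59.9
```

>>> {"api": "carry_out", "payload": {"plan": [[[0.0017, -0.0268, 0, 0, 0, -0.0286, 0], [0.0034, -0.0536, 0, 0, 0, -0.0572, 0], [0.0051, -0.0804, 0, 0, 0, -0.0858, 0], [0.0068, -0.1072, 0, 0, 0, -0.1144, 0], [0.0085, -0.134, 0, 0, 0, -0.143, 0]]]}}

```text
time_s: 17.88
eef_pos: [0.3841, -0.3171, 0.2694]
eef_rot: [0.001, 0.002, 1.0, -0.001]
wrist_force: [0.3, 0.3, -0.6]
opening: 0.155
grasp_force: 59.9
```

>>> {"api": "carry_out", "payload": {"plan": [[[0, 0, -0.02, 0, 0, 0, 0], [0, 0, -0.04, 0, 0, 0, 0], [0, 0, -0.06, 0, 0, 0, 0], [0, 0, -0.07, 0, 0, 0, 0], [0, 0, -0.07, 0, 0, 0, 0]]]}}

```text
time_s: 18.3
eef_pos: [0.3833, -0.3144, 0.1968]
eef_rot: [-0.001, 0.001, 1.0, 0.001]
wrist_force: [-0.3, 0.7, -1.8]
opening: 0.162
grasp_force: 59.9
```

Run:
```python
from h import *
o=get_obs();print(o['eef_pos'],o['eef_rot'])
for n in('top','side'):
    c=snap(n,n[0]+'11');P=pts(c);x,y,z=P[...,0],P[...,1],P[...,2]
    f=(c['z_map']>0)&(x>.48)&(x<.53)&(y>-.345)&(y<-.285)&(z>.12)&(z<.18)
    q=P[f];A=np.c_[q[:,:2]-q[:,:2].mean(0),np.ones(len(q))];print(n,np.linalg.lstsq(A,q[:,2],rcond=None)[0])
    k=P[(abs(z-np.median(q[:,2]))<.006)&(y>-.4)&(y<-.24)&(x>.45)&(x<.6)];print(k[:,0].max(),np.percentile(k[:,1],[1,99]))
```

```text
[ 0.3832634  -0.31436135  0.19684421] [-8.76327063e-04  1.31050696e-03  9.99998191e-01  1.06438940e-03]
top [-0.00457611  0.00343176  0.14822155]
0.5499203092897276 [-0.36669454 -0.26469411]
side [ 0.01189666 -0.0089114   0.15195416]
0.5457770979847183 [-0.36778651 -0.26247126]
```

>>> {"api": "carry_out", "payload": {"plan": [[[0, 0, -0.025, 0, 0, 0, 0], [0, 0, -0.055, 0, 0, 0, 0], [0, 0, -0.085, 0, 0, 0, 0], [0, 0, -0.115, 0, 0, 0, 0], [0, 0, -0.13, 0, 0, 0, 0]]]}}

```text
time_s: 18.82
eef_pos: [0.3844, -0.3152, 0.0674]
eef_rot: [-0.0, 0.001, 1.0, 0.0]
wrist_force: [0.6, 2.2, -1.2]
opening: 0.154
grasp_force: 60.0
```

>>> {"api": "carry_out", "payload": {"plan": [[[0, 0, -0.003, 0, 0, 0, 0], [0, 0, -0.007, 0, 0, 0, 0], [0, 0, -0.011, 0, 0, 0, 0], [0, 0, -0.013, 0, 0, 0, 0], [0, 0, -0.013, 0, 0, 0, 0]]]}}

```text
time_s: 19.23
eef_pos: [0.3853, -0.3165, 0.0568]
eef_rot: [0.001, 0.001, 1.0, -0.001]
wrist_force: [0.1, -0.3, -1.8]
opening: 0.153
grasp_force: 59.9
```

>>> {"api": "carry_out", "payload": {"plan": [[[0, 0, 0, 0, 0, 0, 0], [0, 0, 0, 0, 0, 0, 0], [0, 0, 0, 0, 0, 0, 0], [0, 0, 0, 0, 0, 0, 0], [0, 0, 0, 0, 0, 0, 0]]]}}

```text
time_s: 19.65
eef_pos: [0.3847, -0.3159, 0.056]
eef_rot: [-0.0, 0.001, 1.0, -0.0]
wrist_force: [0.1, -0.3, -1.6]
opening: 0.153
grasp_force: 59.9
```

>>> {"api": "carry_out", "payload": {"plan": [[[0, 0, -0.0005, 0, 0, 0, 0], [0, 0, -0.001, 0, 0, 0, 0], [0, 0, -0.0015, 0, 0, 0, 0], [0, 0, -0.0015, 0, 0, 0, 0], [0, 0, -0.0015, 0, 0, 0, 0.3]]]}}

```text
time_s: 20.07
eef_pos: [0.3848, -0.316, 0.0545]
eef_rot: [0.0, 0.001, 1.0, -0.0]
wrist_force: [-0.1, -1.0, -0.0]
opening: 0.282
grasp_force: 0.0
```

>>> {"api": "carry_out", "payload": {"plan": [[[0, 0, 0, 0, 0, 0, 0.4], [0, 0, 0, 0, 0, 0, 0.7], [0, 0, 0, 0, 0, 0, 1], [0, 0, 0, 0, 0, 0, 1], [0, 0, 0, 0, 0, 0, 1]]]}}

```text
time_s: 20.48
eef_pos: [0.3847, -0.3158, 0.0542]
eef_rot: [-0.0, 0.001, 1.0, -0.0]
wrist_force: [0.7, -0.2, 0.1]
opening: 0.939
grasp_force: 0.0
```

>>> {"api": "carry_out", "payload": {"plan": [[[0, 0, 0, 0, 0, 0, 1], [0, 0, 0, 0, 0, 0, 1], [0, 0, 0.01, 0, 0, 0, 1], [0, 0, 0.025, 0, 0, 0, 1], [0, 0, 0.045, 0, 0, 0, 1]]]}}

```text
time_s: 20.9
eef_pos: [0.3839, -0.3149, 0.0992]
eef_rot: [-0.001, 0.001, 1.0, 0.001]
wrist_force: [-0.3, -0.6, -0.2]
opening: 1.0
grasp_force: 0.0
```

>>> {"api": "carry_out", "payload": {"plan": [[[0, 0, 0.025, 0, 0, 0, 1], [0, 0, 0.055, 0, 0, 0, 1], [0, 0, 0.09, 0, 0, 0, 1], [-0.02, 0.02, 0.12, 0, 0, 0, 1], [-0.04, 0.04, 0.15, 0, 0, 0, 1]]]}}

```text
time_s: 21.32
eef_pos: [0.3444, -0.2757, 0.2516]
eef_rot: [0.0, 0.001, 1.0, -0.001]
wrist_force: [0.1, 0.5, 0.6]
opening: 1.0
grasp_force: 0.0
```

>>> {"api": "carry_out", "payload": {"plan": [[[-0.01, 0.035, 0, 0, 0, 0, 1], [-0.02, 0.07, 0, 0, 0, 0, 1], [-0.025, 0.1, 0, 0, 0, 0, 1], [-0.025, 0.1, 0, 0, 0, 0, 1], [-0.025, 0.1, 0, 0, 0, 0, 1]]]}}

```text
time_s: 21.73
eef_pos: [0.3196, -0.1749, 0.2502]
eef_rot: [0.001, -0.0, 1.0, -0.001]
wrist_force: [-0.2, -0.2, -0.2]
opening: 1.001
grasp_force: 0.0
```

Run:
```python
from h import *
t=snap('top','t12');s=snap('side','s12')
for n,c in(('t',t),('s',s)):
    P=pts(c);x,y,z=P[...,0],P[...,1],P[...,2]
    f=(c['z_map']>0)&(x>.48)&(x<.53)&(y>-.345)&(y<-.285)&(z<.03)
    q=P[f];A=np.c_[q[:,:2]-q[:,:2].mean(0),np.ones(len(q))];print(n,np.linalg.lstsq(A,q[:,2],rcond=None)[0])
    m=(x>.4)&(x<.65)&(y>.2)&(y<.45)&(z>.058)&(z<.075);q=P[m];print('bowl',(q.min(0)+q.max(0))[:2]/2)
o=np.zeros((600,800,3),'uint8');o[:300]=0
o[:300,:400]=cv2.resize(t['pixels'],(400,300));o[300:,:400]=cv2.resize(s['pixels'],(400,300));o[:400,400:]=cv2.resize(s['pixels'][260:370,220:330],(400,400));o[400:,400:]=cv2.resize(s['pixels'][80:150,220:360],(400,200))
cv2.imwrite('pics/c12.png',o[:,:,::-1])
```

```text
t [ 0.00403991 -0.00393724  0.00648541]
bowl [0.52241037 0.3246194 ]
s [0.00118208 0.00135881 0.00840437]
bowl [0.52015056 0.3264304 ]
```

View pics/c12.png

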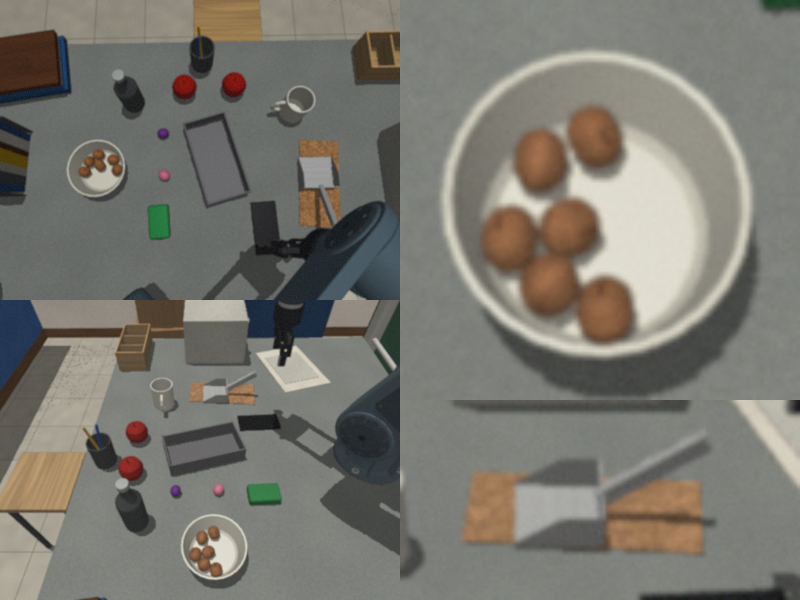

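The six nuts are in the bowl (crop (485–635,105–340)), the tub is empty, the scoop lies flat on its mat (515–605,460–550), and the other things are undisturbed.

```bash
python3 -c "
from bench import hand_in
print(hand_in())"
```

```text
the job is handed in; nothing more can be done
None
```

I moved all six walnuts into the bowl with the scoop, laid the scoop back flat on its mat and released it, then handed the job in at about 22 s; no verdict was returned.

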